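# Fit the hoop arm to the bag-filling stand

### The arm

A 6-joint arm with a two-finger parallel gripper is mounted at the origin on the work surface. World frame = base frame: x ahead of the robot, y to its left, z up, the work surface at z = 0. Lengths are in m, angles in degrees, forces in N, time in s.
With the tool pointing down it reaches from about 0.35 to 0.975 m from the base axis. Payload 17.4 kg.
Tool frame: the origin (TCP) lies at the very end of the fingers, on their centre line; the grasp point (between the pads) lies behind it (grip_depth is the z of the grasp point in the tool frame, in m); z points along the fingers, y is the direction in which the jaws open and shut (so a half turn about z gives the same grasp; the last joint's range is limited). The gripper opens to 85 mm and grips with 20 to 120 N. Pads are 22 mm wide; open, the fingers measure 114 mm over their backs; the gripper's body (76 mm by 85 mm) begins 54 mm behind the grasp point. The pads swing forward as they close: fully open they stand 13 mm farther back than shut.
Start: joints at [72.834, 6.646, 82.598, -0, 90.757, -2.166], TCP at [0.175, 0.652, 0.198] pointing down, gripper open.
Joint ranges: [-162.19, 162.19], [-47.58, 125.68], [4.15, 143.07], [-65.23, 245.23], [0.69, 171.88], [-170.13, 170.13]. Speed limits (degrees/s): [108.29, 108.29, 127.2, 180, 180, 180].

### API

Orientations are given as a 3x3 rotation matrix whose columns are the frame's x, y, z axes.
In Python, from bench import * gives the robot as it stands.
- The arm moves only by the shell command python3 -m creep 'ROWS' [OPENING] [FORCE]. ROWS is JSON, a list of rows, each a list of 4 numbers: the shift along the tool's x, y, z in mm, then the turn about the tool's z in degrees. A call has 1 to 10 rows; each row shifts and turns the commanded pose from where the row before left it, along the tool's axes as they then stand; what a row does not reach is not made up. A row lasts 1/10 s, in which the tool goes at most 50 mm and 8.59 degrees, less where a joint would pass 70% of its speed; a pose out of reach is approached as far as the arm can. A call with a gripper value outside its range is refused whole. OPENING is the closure, from 0 (fully open) to 1 (shut), set as the call begins (- or left out, the last holds). The fingers move at their own pace and stop on an object; FORCE is the grip in N (left out, the last holds). Time passes only in rows, so rows that do not move let the fingers close. It gives the time, the measured TCP pose, the force and the opening at its end, in the units of the state.
- state(): the state, without advancing time (a new reading comes with each control period).
- get_image(name): name is "scene" or "side" or "wrist"; returns a dict with "pixels" (480x640x3 uint8, red, green, blue), "fx", "fy", "cx", "cy" (pixels), "extrinsics" (4x4, takes a point from camera to world coordinates). Camera axes: x right, y down, z forward; pixel columns grow to the right and rows downward; lengths in m; the calibration is good to about 2 mm. A picture is of the moment at which its call begins. There is no depth.
- hand_in(): hands the job in, once; it reports no verdict.
The state is a dict: "t": time; "joints": joint angles; "dq": joint speeds; "joint_efforts": joint torques, N m; "tool_pos": TCP position; "tcp_rot": TCP orientation; "wrist_force": force on the tool from outside, world axes, zero at the start; "wrist_torque": the same for the moment, N m; "grip_width": opening from 0.0 (shut) to 1.0 (fully open).
Only numpy, scipy, OpenCV 4.12 (cv2) and the standard library are available. Lean on these libraries where they do the work, as an engineer would, in place of code of your own. Each camera call takes 0.05 s, during which the arm holds its last target. There are 200 camera calls.

### The job

Get the bag-filling stand ready: draw the hoop arm out from under the sealer's conveyor by the end that sticks out, lay it flat on the open bench clear of the conveyor and let go of it. Then take it up again and slide its open end onto the stub of the stand, latch hole upward, until the spring button pops up through the hole; leave it hanging there on its own. Do not disturb the tin, the spoon or the roll of tape.

Things in the scene. Friction and masses are not known exactly. Their poses are not given: they have to be found in the camera images.
- hoop_arm: Loose arm, about 290 g (up to a quarter more or less): aluminium square tube, 31 mm outside, 25 mm inside, 200 mm long, one end open, at the other a 6 mm black plate and a flat steel hoop (ends at 320 mm). Origin: underside of the tube at the open end; x along the tube to the hoop, z up through the wall with the hole. Lies flat on the bench, hole up; balances 165 mm from the open end.
- tube_mouth (a point): Centre of the tube's open end, on its axis, 15.5 mm above its underside; axes as hoop_arm. At the start about 95 mm of tube, this end first, stick out from under the conveyor, so that only the first 45 mm or so can be taken from above; held there the arm cannot be pushed home, as the hand meets the stand's knob.
- tube_hole (a point): Centre of the latch hole in the tube's top face, 42 mm from the open end; 13.5 mm long (along the tube), 12 mm wide; axes as hoop_arm.
- hoop_center (a point): Centre of the hoop, 261 mm from the open end, at the height of the tube's axis; the hoop is 8 mm bar, 118 mm across outside. Axes as hoop_arm.
- stand: Bag-filling stand, fixed: steel foot 190 x 130 x 10 mm, mast 30 mm square, 300 mm tall, grey carriage with a level stub and, 72 mm above the stub's axis, a black star clamp knob, 50 mm across, that juts 30 mm from the carriage. Origin: on the bench under the mast's centre; x along the stub, away from the mast, z up. The foot reaches 125 mm out along x.
- stub_root (a point): Where the stub's axis leaves the carriage's face, 28 mm out from the mast's centre, 160 mm above the bench; axes as stand. The tube has 1 mm of play all round on the stub, so its far end sags a little when let go. Pushed fully home its open end touches the carriage; the button is through the hole from there to 2.5 mm short of it.
- stub_tip (a point): Centre of the stub's end, 72 mm out from stub_root; axes as stand. The stub is 23 mm square; its last 12 mm are a black plastic nose tapering to 14 mm.
- button_top (a point): Top of the spring button, 40 mm out from stub_root: brass, 9 mm wide, stands 6.5 mm out of the stub's upper face, upright on the mast side, sloped on the tip side so that the tube's edge pushes it down as it slides on (5 to 10 N). Once through the hole it keeps the tube from coming off.
- button (a joint): How far the spring button is pressed into the stub, m: 0 fully out, 0.0065 flush with the stub; a spring pushes it out with about 3 N, 6 N when flush.
- sealer: Band sealer with a belt conveyor, fixed. Origin: on the bench under the middle of the conveyor's near edge; x along the conveyor, y from the near edge back under the conveyor and to the sealing head, z up. The conveyor is 840 mm long and 155 mm wide, its underside 62 mm and its top 122 mm above the bench.
- tin: Bystander: upright steel tin, 74 mm across, 100 mm tall; origin at the centre of its underside.
- spoon: Bystander: steel spoon 200 mm long lying on the bench; origin under its middle, x along it.
- tape: Bystander: roll of pale tape lying flat, 100 mm across, 48 mm tall; origin at the centre of its underside.

How it is judged (in metres and radians):
On the way:
1. the hoop arm lies flat on the bench, hole up, clear of the conveyor, and has been let go (y of hoop_center in the frame of sealer below -0.06 m and height (world z) of hoop_arm below 0.006 m and angle between hoop_arm's own z axis and vertical below 0.06 rad and contact force between the fingers and hoop_arm below 0.1 N and linear speed of hoop_arm below 0.02 m/s), for 0.2 s.
At the end, for the whole second after the job is handed in: The hoop arm sits on the stub with its hole up, its open end within 5 mm of the carriage's face and within 4 mm of the stub's axis, in line with the stub and level within 0.09 rad; the button stands out through the hole (pressed in by less than 1.5 mm); the arm is let go and at rest (value of joint button below 0.0015 m and x of tube_mouth in the frame of stub_root between -0.003 and 0.005 m and y of tube_mouth in the frame of stub_root between -0.004 and 0.004 m and z of tube_mouth in the frame of stub_root between -0.004 and 0.004 m and angle between the x axis of hoop_arm and the x axis of stand, either way round below 0.09 rad and angle between hoop_arm's own z axis and vertical below 0.09 rad and linear speed of hoop_arm below 0.02 m/s and angular speed of hoop_arm below 0.1 rad/s); the robot touches nothing.
It fails at once if the tin is moved by more than 30 mm or tipped over (distance of tin from where it was at the start of the episode above 0.03 m or angle between tin's own z axis and vertical above 0.5 rad).
It fails at once if the spoon is moved by more than 30 mm (distance of spoon from where it was at the start of the episode above 0.03 m).
It fails at once if the roll of tape is moved by more than 30 mm (distance of tape from where it was at the start of the episode above 0.03 m).
It also fails if it takes over 56 s, if anything falls off the work surface, if the arm or the gripper's body presses on something with over 40 N, if the wrist force passes 120 N, or if a joint passes its speed limit or range.

## Working session

There is one attempt and no reset: what is moved stays moved. The work goes in short steps, Python scripts to look and compute and a shell command to move; the robot and the scene stay as the last step left them, time stands still between calls to the robot, and variables do not carry over. Pictures are saved under pics/ and viewed, about 8 in all and at most 12, crops included, and the job is handed in when it is done.

```bash
ls; mkdir -p pics
cat > h.py <<'E'
from bench import *
import numpy as np, cv2
def snap(name,out):
    im=get_image(name); p=im["pixels"]
    cv2.imwrite("pics/"+out+".png",p[:,:,::-1]); np.save("pics/"+out+".npy",dict(im),allow_pickle=True); return im
def load(out): return np.load("pics/"+out+".npy",allow_pickle=True).item()
def ray(im,u,v):
    E=np.array(im["extrinsics"]); d=E[:3,:3]@np.array([(u-im["cx"])/im["fx"],(v-im["cy"])/im["fy"],1]); return E[:3,3],d/np.linalg.norm(d)
def onz(im,u,v,z):
    o,d=ray(im,u,v); return o+d*(z-o[2])/d[2]
def proj(im,p):
    E=np.linalg.inv(np.array(im["extrinsics"])); q=E[:3,:3]@np.array(p)+E[:3,3]; return np.array([im["fx"]*q[0]/q[2]+im["cx"],im["fy"]*q[1]/q[2]+im["cy"]])
def tri(*obs):
    A=np.zeros((3,3));b=np.zeros(3)
    for im,u,v in obs:
        o,d=ray(im,u,v);P=np.eye(3)-np.outer(d,d);A+=P;b+=P@o
    x=np.linalg.solve(A,b)
    return x,[np.round(proj(im,x)-[u,v],1) for im,u,v in obs]
E
python3 - <<'E'
from h import *
np.set_printoptions(precision=4,suppress=True)
for n in ["scene","side","wrist"]:
    im=snap(n,n+"0"); print(n,im["fx"],np.array(im["extrinsics"]))
print(state())
import bench; print([x for x in dir(bench) if x[0]!='_'])
E
```

```text
pics
scene 461.65002987656834 [[ 0.7928  0.3995 -0.4602  1.0814]
 [ 0.6092 -0.5391  0.5815 -0.576 ]
 [-0.0158 -0.7414 -0.6708  0.9379]
 [ 0.      0.      0.      1.    ]]
side 609.5261654754394 [[ 0.7977 -0.3118  0.5161 -0.3042]
 [-0.6029 -0.3995  0.6905 -0.9841]
 [-0.0091 -0.8621 -0.5067  0.9514]
 [ 0.      0.      0.      1.    ]]
wrist 339.16678504938454 [[ 0.2591  0.9333  0.2487  0.1116]
 [ 0.9658 -0.2501 -0.0676  0.6681]
 [-0.0009  0.2577 -0.9662  0.3727]
 [ 0.      0.      0.      1.    ]]
{'t': 0.15, 'joints': array([72.8327,  6.6669, 82.625 , -0.0008, 90.754 , -2.1654]), 'dq': array([-0.0283, -0.0518, -0.1139, -0.0161, -0.0309,  0.0474]), 'joint_efforts': array([  0.0007, -73.2498, -63.2858,  -0.0001,   0.0049,   0.    ]), 'tool_pos': array([0.1747, 0.6518, 0.1977]), 'tcp_rot': array([[-0.9659,  0.2589, -0.0002],
       [ 0.2589,  0.9659, -0.0008],
       [ 0.    , -0.0008, -1.    ]]), 'wrist_force': array([-0.388 ,  0.4307, -0.5718]), 'wrist_torque': array([-0.0716,  0.0067,  0.0042]), 'grip_width': 0.9997497222028918}
['IKError', 'get_image', 'grip_depth', 'hand_in', 'state']
```

View pics/scene0.png

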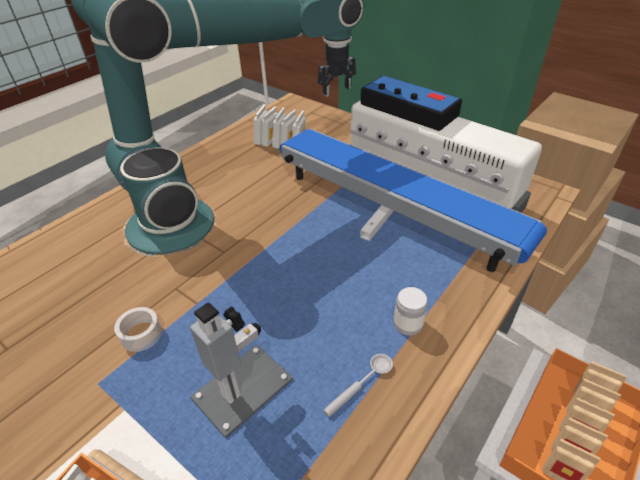

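View pics/side0.png

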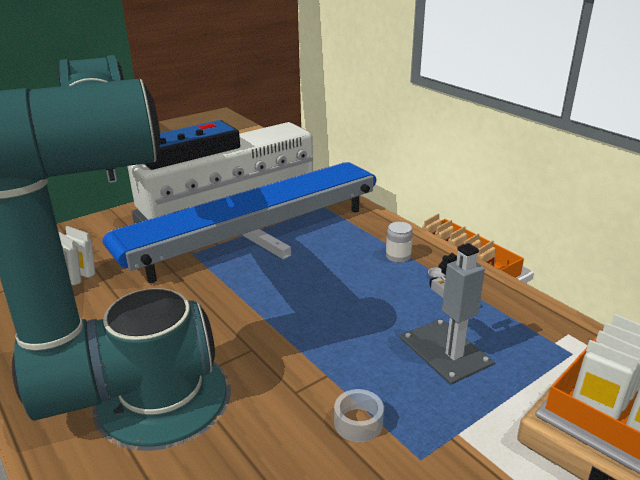

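View pics/wrist0.png

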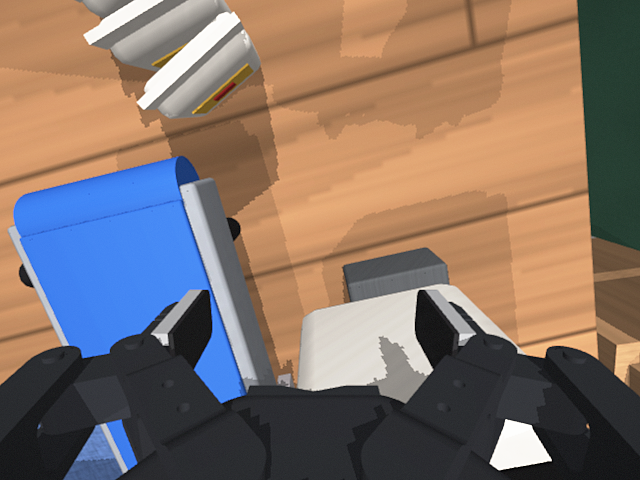

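The scene view shows the tube end at about (368,236), the stand at (235,360), the tin at (410,310), the spoon at (360,385) and the tape at (138,330). In the side view the tube end is at about (285,252) and the stub is hidden behind the carriage. The wrist view shows the far end of the conveyor. Next I'll zoom in on the tube and the stand in both views.

Run:
```python
from h import *
a=load("scene0")["pixels"][:,:,::-1];b=load("side0")["pixels"][:,:,::-1]
def c(i,u,v,w,h): return cv2.resize(i[v:v+h,u:u+w],(400,300),interpolation=cv2.INTER_CUBIC)
cv2.imwrite("pics/z1.png",np.vstack([np.hstack([c(a,340,190,80,60),c(b,230,210,80,60)]),np.hstack([c(a,170,295,160,120),c(b,390,225,160,120)])]))
```

```text
(no output)
```

View pics/z1.png

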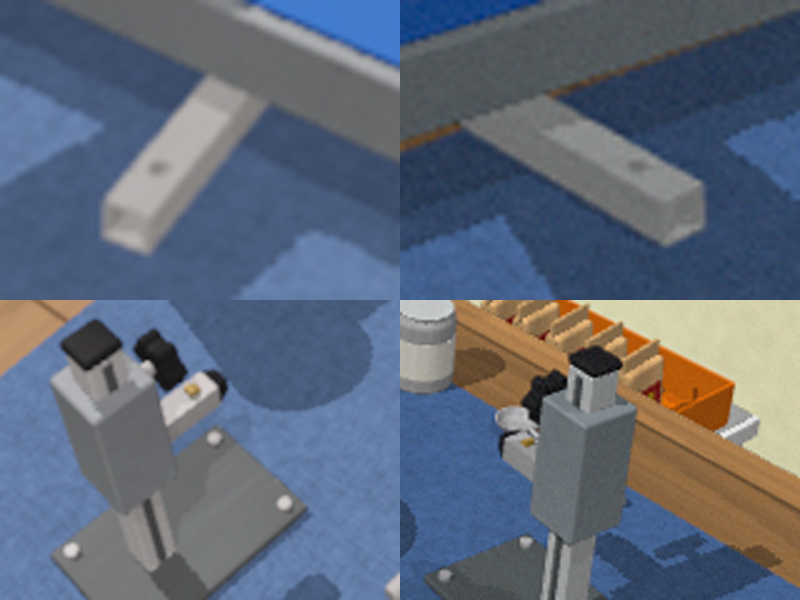

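The crops show the latch hole at scene (371.6,223.4) and side (277.4,243.0). The mouth's top corners are at scene (360.8,229.6) and (370.4,232.6). The button is at scene (247.2,331) and side (441.2,281.4). The mast cap, stub nose and knob can also be seen in both views.

Run:
```python
from h import *
np.set_printoptions(precision=4,suppress=True)
s=load("scene0");d=load("side0")
for n,p,q in [("hole",(371.6,223.4),(277.4,243)),("mouthTL-R",(360.8,229.6),(282.6,250.8)),("mouthTR",(370.4,232.6),(290.6,246.4)),
 ("button",(247.2,331),(441.2,281.4)),("cap",(206.8,311.8),(468,249.8)),("nose",(258.8,328.2),(431.2,281.8)),("knob",(234,319),(448,263)),
 ("mastbase",(232,402),(456,358)),("tin top",(411,297),(400,229)),("spoonbowl",(381,364),(436,276)),("tape",(138,325),(359,408))]:
    x,r=tri((s,*p),(d,*q)); print(n,x,*r)
print("onplane hole",onz(s,371.6,223.4,.031),onz(d,277.4,243,.031))
for a,b in [((360.8,229.6),(207/5+340,77/5+190)),]:
    pass
# foot corners scene z=.01
for u,v in [((52/2.5)+170,295+265/2.5),(225,429),(306/2.5+170,295+208/2.5),(213/2.5+170,295+130/2.5)]: print("foot",onz(s,u,v,.01))
print("bolts",[onz(s,u,v,.013) for u,v in [(198.4,395),(284,376.5),(255.8,350)]])
print("spoon",onz(s,328,410,.005),onz(s,381,364,.01),"tin",onz(s,411,297,.1),"tape",onz(s,138,325,.048))
```

```text
hole [0.5292 0.3518 0.0295] [ 0. -0.] [0. 0.]
mouthTL-R [0.5185 0.3091 0.0276] [-0.1  0.3] [-0.2 -0.2]
mouthTR [0.5499 0.3134 0.0291] [-0.1  0.3] [-0.2 -0.2]
button [ 0.5989 -0.2274  0.172 ] [ 0. -0.] [0. 0.]
cap [ 0.5886 -0.2969  0.2934] [-0.2  0.5] [-0.3 -0.3]
nose [ 0.6007 -0.1977  0.1531] [ 0.2 -0.6] [0.4 0.4]
knob [ 0.5943 -0.2469  0.231 ] [ 0.4 -1.2] [0.8 0.8]
mastbase [ 0.5953 -0.3016 -0.0038] [ 0.5 -1.1] [0.9 0.7]
tin top [0.7942 0.1104 0.0947] [-0.3  1. ] [-0.5 -0.7]
spoonbowl [ 0.8073 -0.0305 -0.0002] [-0.2  0.6] [-0.4 -0.4]
tape [ 0.2881 -0.3125  0.0375] [ 0.1 -0.3] [0.2 0.2]
onplane hole [0.5302 0.3501 0.031 ] [0.5279 0.3499 0.031 ]
foot [ 0.5302 -0.3605  0.01  ]
foot [ 0.6355 -0.3588  0.01  ]
foot [ 0.6705 -0.1855  0.01  ]
foot [ 0.5453 -0.1757  0.01  ]
bolts [array([ 0.5343, -0.3418,  0.013 ]), array([ 0.6539, -0.1949,  0.013 ]), array([ 0.554 , -0.1822,  0.013 ])]
spoon [ 0.7786 -0.1954  0.005 ] [ 0.8098 -0.0349  0.01  ] tin [0.795  0.1092 0.1   ] tape [ 0.2978 -0.3162  0.048 ]
```

```bash
python3 -m creep '[[0,0,-40,0],[0,0,-40,0],[-8,-30,0,0],[-8,-30,0,0],[-8,-30,0,0],[-8,-30,0,0],[-8,-30,0,0],[-8,-30,0,0],[-8,-30,0,0],[-8,-30,0,0]]' 0
python3 -m creep '[[0,0,0,8.5],[0,0,0,8.5],[0,0,0,8.5],[0,0,0,8.5],[0,0,0,8.5],[0,0,0,8.5],[0,0,0,8.5],[0,0,0,8.2],[0,0,0,0],[0,0,0,0]]'
python3 - <<'E'
from h import *
np.set_printoptions(precision=4,suppress=True)
s=state();print(s["tool_pos"],s["tcp_rot"],s["joints"],grip_depth)
R=s["tcp_rot"]
# target: above tube, 25mm from mouth
ax=np.array([-.127,.992,0]);m=np.array([.534,.311,0]); t=m+ax*.025+[0,0,.20]
print(t,R.T@(t-s["tool_pos"])*1000)
E
```

```text
t: 1.15
tool_pos: [0.1742, 0.4023, 0.278]
tcp_rot: [[-0.966, 0.259, -0.0], [0.259, 0.966, -0.0], [0.0, -0.0, -1.0]]
wrist_force: [0.1, -0.7, 0.5]
grip_width: 1.003
t: 2.15
tool_pos: [0.1744, 0.4036, 0.2781]
tcp_rot: [[-0.132, 0.991, -0.0], [0.991, 0.132, -0.0], [-0.0, -0.0, -1.0]]
wrist_force: [-1.2, 0.2, 0.7]
grip_width: 1.0
[0.1744 0.4036 0.2781] [[-0.1315  0.9913 -0.0001]
 [ 0.9913  0.1315 -0.0001]
 [-0.0001 -0.0001 -1.    ]] [ 63.3052 -23.7619 102.3838   0.0013 101.3868  55.7479] -0.0187
[0.5308 0.3358 0.2   ] [-114.0502  344.4465   78.0817]
```

```bash
python3 -m creep '[[-11.5,34.5,6,0],[-11.5,34.5,6,0],[-11.5,34.5,6,0],[-11.5,34.5,6,0],[-11.5,34.5,6,0],[-11.5,34.5,6,0],[-11.5,34.5,6,0],[-11.5,34.5,6,0],[-11.5,34.5,6,0],[-11.5,34.5,6,0]]'
python3 -m creep '[[0,0,0,0],[0,0,0,0]]'
python3 - <<'E'
from h import *
np.set_printoptions(precision=4,suppress=True)
s=state();print(s["tool_pos"])
im=snap("wrist","w1"); print(np.array(im["extrinsics"]),proj(im,[.534,.311,.031]),proj(im,[.529,.351,.031]))
E
```

```text
t: 3.15
tool_pos: [0.5327, 0.3328, 0.2177]
tcp_rot: [[-0.131, 0.991, -0.0], [0.991, 0.131, -0.0], [-0.0, -0.0, -1.0]]
wrist_force: [-0.9, 0.1, 0.2]
grip_width: 1.001
t: 3.35
tool_pos: [0.5314, 0.3331, 0.2175]
tcp_rot: [[-0.129, 0.992, -0.001], [0.992, 0.129, -0.001], [-0.0, -0.001, -1.0]]
wrist_force: [-0.1, -0.5, -0.0]
grip_width: 1.001
[0.5314 0.3331 0.2175]
[[ 0.9917  0.1246  0.032   0.523 ]
 [ 0.1287 -0.9581 -0.2559  0.3969]
 [-0.0012  0.2579 -0.9662  0.3927]
 [ 0.      0.      0.      1.    ]] [313.3583 230.3529] [313.5433 193.5476]
```

View pics/w1.png

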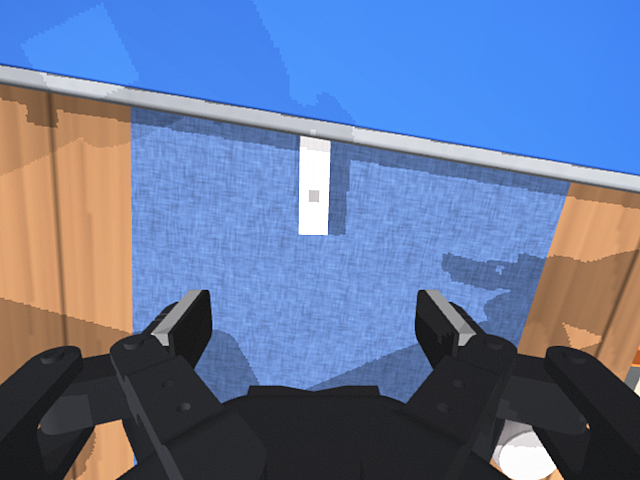

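The wrist view shows the tube's mouth edge at row 235 (columns 299–328), the hole at (314,196), and the conveyor's near edge running from about (0,80) to (640,188). Now I'll fit the tube's axis and the conveyor edge.

Run:
```python
from h import *
np.set_printoptions(precision=4,suppress=True)
im=load("w1"); p=im["pixels"]; hsv=cv2.cvtColor(p,cv2.COLOR_RGB2HSV)
m=((hsv[:,:,1]<40)&(hsv[:,:,2]>190)).astype(np.uint8); m[:142]=0;m[260:]=0;m[:,:270]=0;m[:,360:]=0
L=[];R=[]
for v in range(150,232,4):
    u=np.where(m[v])[0]; L.append(onz(im,u.min()-.5,v,.031)); R.append(onz(im,u.max()+.5,v,.031))
L=np.array(L);R=np.array(R);c=(L+R)/2
k=np.polyfit(c[:,1],c[:,0],1); print("width",np.linalg.norm((R-L),axis=1).mean()*np.cos(k[0]),"yaw",90-np.degrees(np.arctan(k[0])),"x at y=.33",np.polyval(k,.33))
vm=np.where(m[:,308:320].any(1))[0].max()+.5; print("mouth",onz(im,313.5,vm,.031),"hole",onz(im,314,196,.031))
a,b=onz(im,0,80,.122),onz(im,640,188,.122);print("edge",a,b)
```

```text
width 0.03158380651356793 yaw 96.29234717611479 x at y=.33 0.5312960556353914
mouth [0.5348 0.3064 0.031 ] hole [0.5298 0.3485 0.031 ]
edge [0.2883 0.4156 0.122 ] [0.7837 0.4003 0.122 ]
```

```bash
python3 -m creep '[[0,0,35,0.8],[0,0,35,0],[0,0,35,0],[0,0,35,0],[0,0,35,0],[0,0,25,0],[0,0,13.5,0],[0,0,0,0],[0,0,0,0]]'
python3 -m creep '[[0,0,0,0],[0,0,0,0],[0,0,0,0],[0,0,0,0],[0,0,0,0],[0,0,0,0]]' 1 50
```

```text
t: 4.3
tool_pos: [0.5315, 0.334, 0.0063]
tcp_rot: [[-0.114, 0.993, 0.001], [0.993, 0.114, 0.001], [0.001, 0.001, -1.0]]
wrist_force: [0.1, 0.1, 0.7]
grip_width: 1.002
t: 4.9
tool_pos: [0.5312, 0.3334, 0.0047]
tcp_rot: [[-0.113, 0.994, -0.0], [0.994, 0.113, -0.0], [0.0, -0.0, -1.0]]
wrist_force: [-0.9, 1.2, 0.4]
grip_width: 0.005
```

Run:
```python
from h import *
a=snap("scene","s2")["pixels"][:,:,::-1];b=snap("wrist","w2")["pixels"][:,:,::-1]
print(state()["grip_width"],state()["tool_pos"])
cv2.imwrite("pics/z2.png",np.hstack([cv2.resize(a[160:280,320:440],(400,400)),cv2.resize(b,(400,300))[[*range(300)]+[299]*100]]))
```

```text
-0.0026620949743103722 [0.53122717 0.33336199 0.00466281]
```

View pics/z2.png

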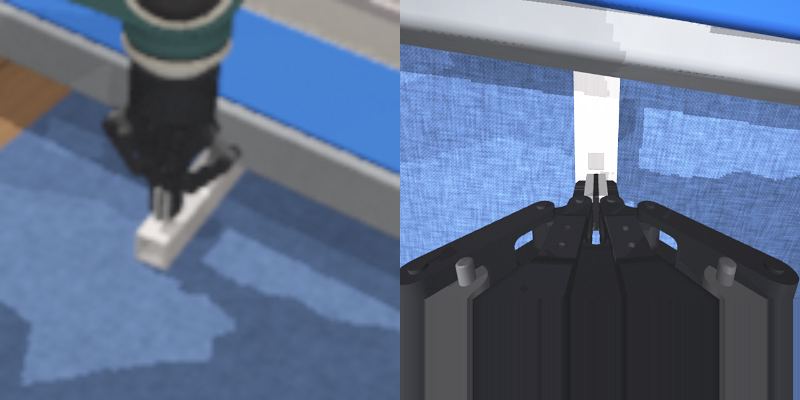

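The scene crop shows the mouth still in place at about (365,235), with the shut fingertips over the tube's top at about (369,223). The grip is empty. I'll check how high the tips really are.

```bash
python3 -m creep '[[0,0,-30,0],[0,0,-30,0],[0,0,0,0],[0,0,0,0]]'
python3 - <<'E'
from h import *
a=snap("scene","s3");b=snap("wrist","w3");st=state();t=st["tool_pos"];R=st["tcp_rot"]
print(st["grip_width"],t,proj(a,t),[proj(b,t+R[:,2]*z) for z in (0,-.0187,-.027,-.04)])
A=a["pixels"][:,:,::-1];B=b["pixels"][:,:,::-1]
cv2.imwrite("pics/z3.png",np.hstack([cv2.resize(A[160:260,320:420],(400,400)),cv2.resize(B[180:380,220:420],(400,400))]))
E
```

```text
t: 5.4
tool_pos: [0.5315, 0.3335, 0.0651]
tcp_rot: [[-0.113, 0.994, 0.001], [0.994, 0.113, 0.001], [0.0, 0.001, -1.0]]
wrist_force: [-0.4, -0.7, -0.2]
grip_width: -0.002
-2.4319036662747906e-05 [0.53075451 0.33314299 0.0635565 ] [369.18575773 218.06456242] [array([313.25601107, 269.98994388]), array([313.31254693, 283.00144252]), array([313.34172506, 289.71667067]), array([313.39379342, 301.69999298])]
```

View pics/z3.png

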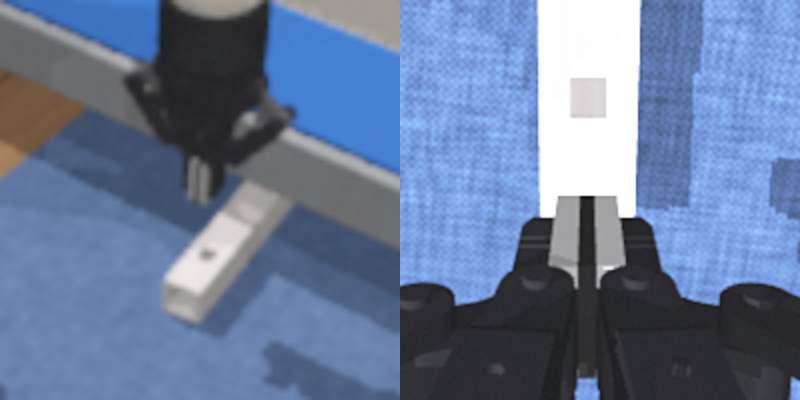

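Viewed 7 so far. The shut tips are at wrist (314,277.5) and scene (371,210.5), about 30 mm short of where the reported TCP projects. I'll measure that offset.

Run:
```python
from h import *
np.set_printoptions(precision=4,suppress=True)
b=load("w3");s=load("s3");st=state();t=st["tool_pos"];R=st["tcp_rot"]
def onplane(im,u,v,ax,off):
    o,d=ray(im,u,v);n=R[:,ax];return R.T@(o+d*((n@t+off)-n@o)/(n@d)-t)
print("wrist tip, tool frame",onplane(b,313.7,277.5,0,.011),"scene",onplane(s,371,210.5,0,0),onplane(s,371,210.5,0,-.011))
w=load("w1");t=np.array([.5314,.3331,.2175])
print("open",onplane(w,210,290,0,.011),onplane(w,418,290,0,.011))
# pixel rows of shut finger between z options
```

```text
wrist tip, tool frame [ 0.011   0.0001 -0.0394] scene [-0.      0.0042 -0.0303] [-0.011   0.0092 -0.04  ]
open [ 0.011  -0.0403 -0.0538] [ 0.011   0.0409 -0.0509]
```

```bash
python3 -m creep '[[0,0,0,0],[0,0,0,0],[0,0,0,0],[0,0,0,0],[0,0,20,0],[0,0,25,0],[0,0,25,0],[0,0,15,0],[0,0,0,0],[0,0,0,0]]' 0
python3 -m creep '[[0,0,3,0],[0,0,3,0],[0,0,3,0],[0,0,0,0]]'
python3 -m creep '[[0,0,0,0],[0,0,0,0],[0,0,0,0],[0,0,0,0],[0,0,0,0],[0,0,0,0]]' 1 50
```

```text
t: 6.5
tool_pos: [0.5315, 0.3336, -0.0196]
tcp_rot: [[-0.113, 0.994, 0.0], [0.994, 0.113, 0.0], [0.0, 0.0, -1.0]]
wrist_force: [-0.1, -0.1, -0.1]
grip_width: 0.999
t: 6.9
tool_pos: [0.5311, 0.3333, -0.0295]
tcp_rot: [[-0.113, 0.994, -0.0], [0.994, 0.113, -0.0], [-0.0, -0.0, -1.0]]
wrist_force: [-0.2, 0.0, 0.7]
grip_width: 0.999
t: 7.5
tool_pos: [0.5314, 0.3335, -0.029]
tcp_rot: [[-0.113, 0.994, 0.0], [0.994, 0.113, 0.0], [0.0, 0.0, -1.0]]
wrist_force: [1.1, 0.3, 3.5]
grip_width: 0.358
```

```bash
python3 -m creep '[[-8,0,0,0],[-18,0,0,0],[-28,0,0,0],[-30,0,0,0],[-30,0,0,0],[-30,0,0,0],[-30,0,0,0],[-30,0,0,0],[-30,0,0,0],[-20,0,0,0]]'
python3 -m creep '[[-15,0,0,0],[-7,0,0,0],[0,0,0,0],[0,0,0,0]]'
python3 -m creep '[[0,0,0,0],[0,0,0,0],[0,0,0,0],[0,0,0,0],[0,0,0,0]]' 0
python3 -m creep '[[0,0,-30,0],[0,0,-40,0],[0,0,-40,0],[0,0,-40,0],[0,0,-40,0],[0,0,-40,0],[0,0,0,0],[0,0,0,0]]'
python3 - <<'E'
from h import *
np.set_printoptions(precision=4,suppress=True)
im=snap("wrist","w4");s=snap("scene","s4");d=snap("side","d4");st=state()
print(st["tool_pos"],st["t"])
A=s["pixels"][150:390,190:430,::-1];cv2.imwrite("pics/z4.png",np.hstack([cv2.resize(im["pixels"][:,:,::-1],(480,360)),cv2.resize(A,(320,320))[[*range(320)]+[319]*40]]))
E
```

```text
t: 8.5
tool_pos: [0.56, 0.0791, -0.029]
tcp_rot: [[-0.112, 0.994, 0.0], [0.994, 0.112, 0.0], [0.0, 0.0, -1.0]]
wrist_force: [-0.2, 4.7, 3.6]
grip_width: 0.356
t: 8.9
tool_pos: [0.5627, 0.0583, -0.029]
tcp_rot: [[-0.113, 0.994, 0.0], [0.994, 0.113, -0.001], [-0.001, 0.0, -1.0]]
wrist_force: [0.8, -5.3, 5.2]
grip_width: 0.354
t: 9.4
tool_pos: [0.5624, 0.0592, -0.0294]
tcp_rot: [[-0.113, 0.994, -0.0], [0.994, 0.113, -0.0], [0.0, -0.0, -1.0]]
wrist_force: [0.4, 0.5, 0.7]
grip_width: 1.001
t: 10.2
tool_pos: [0.5627, 0.0592, 0.2014]
tcp_rot: [[-0.113, 0.994, 0.001], [0.994, 0.113, 0.0], [-0.0, 0.001, -1.0]]
wrist_force: [0.3, -0.5, -1.0]
grip_width: 1.0
[0.562  0.0592 0.1992] 10.35
```

View pics/z4.png

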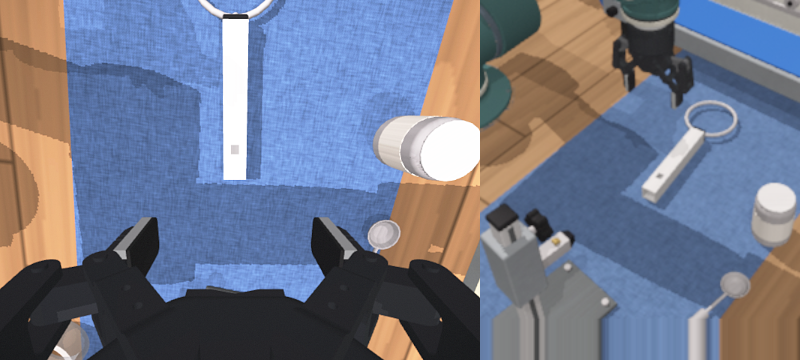

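Viewed 8. The arm lies flat on the open bench with the hoop clear of the conveyor; the mouth is at about (313,240) in full wrist pixels and the hole at (313,199). I'll look at the stub from close by, from two wrist-camera places, before regrasping.

```bash
python3 -m creep '[[-30,2.7,-10,0],[-30,2.7,-10,0],[-30,2.7,-10,0],[-30,2.7,-10,0],[-30,2.7,-10,0],[-30,2.7,-10,0],[-30,2.7,-10,0],[0,0,0,0],[0,0,0,0],[0,0,0,0]]'
python3 -c "
from h import *
snap('wrist','w5');print(state()['tool_pos'])"
python3 -m creep '[[20,-20,0,0],[20,-20,0,0],[20,-20,0,0],[0,0,0,0],[0,0,0,0],[0,0,0,0]]'
python3 - <<'E'
from h import *
np.set_printoptions(precision=4,suppress=True)
snap('wrist','w6');st=state();print(st['tool_pos'])
a,b=load("w5"),load("w6")
u=proj(a,[.5989,-.2274,.172]);v=proj(b,[.5989,-.2274,.172]);print(u,v)
c=[]
for im,q in ((a,u),(b,v)):
    x,y=(q-[75,75]).astype(int);print(x,y);c.append(cv2.resize(im["pixels"][y:y+150,x:x+150,::-1],(400,400),interpolation=cv2.INTER_CUBIC) if y+150<=480 else cv2.resize(im["pixels"][330:480,x:x+150,::-1],(400,400)))
cv2.imwrite("pics/z5.png",np.hstack(c))
# tube in w4
im=load("w4");hsv=cv2.cvtColor(im["pixels"],cv2.COLOR_RGB2HSV)
m=((hsv[:,:,1]<40)&(hsv[:,:,2]>190)).astype(np.uint8);m[:30]=0;m[270:]=0;m[:,:280]=0;m[:,350:]=0
L=[];R=[]
for r in range(40,232,6):
    k=np.where(m[r])[0];L.append(onz(im,k.min()-.5,r,.031));R.append(onz(im,k.max()+.5,r,.031))
L=np.array(L);R=np.array(R);cc=(L+R)/2;k=np.polyfit(cc[:,1],cc[:,0],1)
print("width",(R-L)[:,0].mean()*np.cos(k[0]),"yaw",90-np.degrees(np.arctan(k[0])))
vm=np.where(m[:,306:320].any(1))[0].max()+.5;mo=onz(im,313,vm,.031);mo[0]=np.polyval(k,mo[1]);vp=np.where(m[30:,306:320].any(1))[0].min()+29.5
print("mouth",mo,"plate end",onz(im,313,vp,.031),vp,"hole",onz(im,313,199,.031))
E
```

```text
t: 11.35
tool_pos: [0.6048, -0.1467, 0.2696]
tcp_rot: [[-0.114, 0.994, -0.001], [0.994, 0.114, 0.001], [0.001, -0.001, -1.0]]
wrist_force: [0.8, 0.6, -0.3]
grip_width: 0.997
[ 0.60482795 -0.146538    0.2698923 ]
t: 12.0
tool_pos: [0.5389, -0.0944, 0.2705]
tcp_rot: [[-0.114, 0.994, -0.0], [0.994, 0.114, -0.0], [0.0, -0.0, -1.0]]
wrist_force: [-0.2, -0.2, -0.1]
grip_width: 1.0
[ 0.5389 -0.0946  0.2703]
[296.7136 316.7356] [361.1691 373.9304]
221 241
286 298
width 0.031245647072583364 yaw 96.18471062463229
mouth [0.5652 0.0311 0.031 ] plate end [0.5436 0.2267 0.031 ] 29.5 hole [0.5609 0.0737 0.031 ]
```

View pics/z5.png

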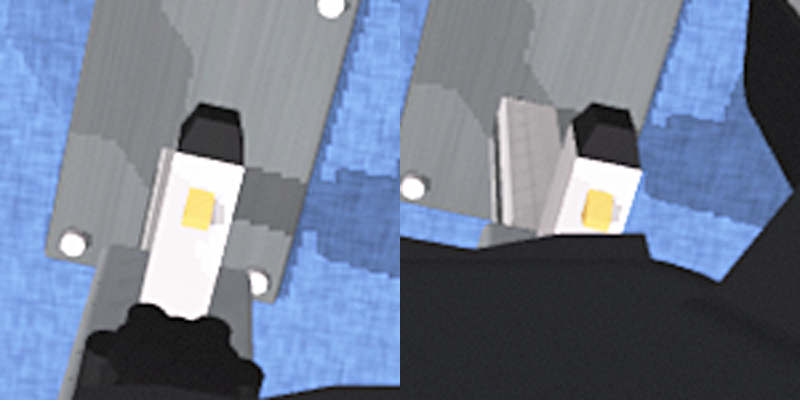

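Viewed 9. Both wrist views show the stub with its white body, black nose and brass button: button at (295.6,319.4) and (361,376.8), junction corners at (287,297.6)/(312.1,302.9) and (352.4,356.1)/(376,361.4).

Run:
```python
from h import *
np.set_printoptions(precision=4,suppress=True)
a,b=load("w5"),load("w6");s,d=load("scene0"),load("side0")
for n,p,q in [("JL",(287,297.6),(352.4,356.1)),("JR",(312.1,302.9),(376,361.4)),("NL",(296,279.25),(358.4,336.6)),("NR",(310.2,281.9),(372.2,338.9)),("btn",(295.6,319.4),(361,376.75))]:
    x,r=tri((a,*p),(b,*q));print(n,x,*r)
z=.1715
P=[onz(a,*p,z)[:2] for p in [(287,297.6),(274.25,355),(312.1,302.9),(299,360.25)]]
for i in (0,2):
    v=P[i]-P[i+1];print("edge yaw",np.degrees(np.arctan2(v[1],v[0])),np.linalg.norm(v))
J=(P[0]+P[2])/2;Rr=(P[1]+P[3])/2;print("J mid",J,"w",np.linalg.norm(P[0]-P[2]),"J mid from b",(onz(b,352.4,356.1,z)+onz(b,376,361.4,z))/2)
print("btn4",tri((a,295.6,319.4),(b,361,376.75),(s,247.2,331),(d,441.2,281.4)))
```

```text
JL [ 0.5886 -0.2112  0.1695] [ 0. -0.] [-0.  0.]
JR [ 0.6109 -0.2133  0.1708] [-0.1  0.1] [ 0.1 -0.1]
NL [ 0.5945 -0.1994  0.154 ] [-0.  0.] [ 0. -0.]
NR [ 0.6078 -0.2     0.1549] [ 0.1 -0.1] [-0.1  0.1]
btn [ 0.5983 -0.2281  0.1755] [ 0.1 -0.1] [-0.1  0.1]
edge yaw 83.84880293222679 0.05853319761286099
edge yaw 84.6220780529089 0.05882580671244419
J mid [ 0.5998 -0.2116] w 0.02250627125301117 J mid from b [ 0.5994 -0.2114  0.1715]
btn4 (array([ 0.5986, -0.2286,  0.1733]), [array([ 0.5, -0.7]), array([-0.2, -0.8]), array([-0.6, -0.1]), array([ 0.4, -0.2])])
```

```bash
python3 -m creep '[[28.2,4.1,10,0],[28.2,4.1,10,0],[28.2,4.1,10,0],[28.2,4.1,10,0],[28.2,4.1,10,0],[28.2,4.1,10,0],[28.2,4.1,10,0],[28.2,4.1,10,0],[28.2,4.1,10,0],[28.2,4.1,10,0]]'
python3 -m creep '[[0,0,30,0],[0,0,30,0],[0,0,30,0],[0,0,30,0],[0,0,0,0],[0,0,0,0]]'
```

```text
t: 13.05
tool_pos: [0.5477, 0.1914, 0.1698]
tcp_rot: [[-0.113, 0.994, -0.001], [0.994, 0.113, -0.0], [-0.0, -0.001, -1.0]]
wrist_force: [0.4, -1.1, -0.5]
grip_width: 1.0
t: 13.65
tool_pos: [0.5477, 0.1902, 0.051]
tcp_rot: [[-0.113, 0.994, -0.001], [0.994, 0.113, -0.0], [-0.0, -0.001, -1.0]]
wrist_force: [0.6, 0.2, 0.4]
grip_width: 0.999
```

Right on the target. Going down 80 mm, gripping with 80 N and lifting.

```bash
python3 -m creep '[[0,0,25,0],[0,0,25,0],[0,0,20,0],[0,0,10,0],[0,0,0,0],[0,0,0,0]]'
python3 -m creep '[[0,0,0,0],[0,0,0,0],[0,0,0,0],[0,0,0,0],[0,0,0,0],[0,0,0,0]]' 1 80
python3 -c "
from bench import *
print(state()['tool_pos'],state()['wrist_force'])"
python3 -m creep '[[0,0,-10,0],[0,0,-25,0],[0,0,-30,0],[0,0,-30,0],[0,0,-30,0],[0,0,-20,0],[0,0,0,6.2],[0,0,0,6.2],[0,0,0,0],[0,0,0,0]]'
python3 - <<'E'
from h import *
np.set_printoptions(precision=4,suppress=True)
st=state();t=st["tool_pos"];R=st["tcp_rot"]
print(t,st["wrist_force"],st["wrist_torque"],np.degrees(np.arctan2(R[1,0],R[0,0])))
ax=np.array([np.cos(np.radians(84)),np.sin(np.radians(84)),0])
root=np.array([.5933,-.2712,0]);g=root+ax*(.087+.160)
print(g,R.T@(g-t)*1000)
E
```

```text
t: 14.25
tool_pos: [0.5484, 0.1905, -0.0277]
tcp_rot: [[-0.113, 0.994, 0.002], [0.994, 0.113, 0.0], [0.0, 0.002, -1.0]]
wrist_force: [0.4, 0.4, 0.5]
grip_width: 0.997
t: 14.85
tool_pos: [0.5478, 0.1904, -0.0286]
tcp_rot: [[-0.113, 0.994, 0.001], [0.994, 0.113, 0.0], [0.0, 0.001, -1.0]]
wrist_force: [-0.9, -0.5, 6.4]
grip_width: 0.347
[ 0.54778178  0.19044561 -0.0286207 ] [-0.92677901 -0.49181491  6.39478524]
t: 15.85
tool_pos: [0.5472, 0.1902, 0.1157]
tcp_rot: [[0.1, 0.995, -0.0], [0.995, -0.1, -0.0], [-0.0, -0.0, -1.0]]
wrist_force: [-0.1, 0.2, -3.0]
grip_width: 0.35
[0.5472 0.1902 0.1157] [-0.1039  0.1853 -2.9965] [ 0.011  -0.0051 -0.032 ] 84.28620765296299
[ 0.6191 -0.0256  0.    ] [-207.5575   93.0563  115.7093]
```

```bash
python3 -m creep '[[-20.7,9.3,0,0],[-20.7,9.3,0,0],[-20.7,9.3,0,0],[-20.7,9.3,0,0],[-20.7,9.3,0,0],[-20.7,9.3,0,0],[-20.7,9.3,0,0],[-20.7,9.3,0,0],[-20.7,9.3,0,0],[-20.7,9.3,0,0]]'
python3 -m creep '[[0,0,0,0],[0,0,0,0],[0,0,0,0]]'
python3 - <<'E'
from h import *
np.set_printoptions(precision=4,suppress=True)
st=state();print(st["tool_pos"],st["t"])
a,b=snap("scene","s7"),snap("side","d7")
m=[.5933+.087*np.cos(np.radians(84)),-.2712+.087*np.sin(np.radians(84)),.16]
P,Q=proj(a,m),proj(b,m);print(P,Q)
c=[]
for im,q in ((a,P),(b,Q)):
    x,y=(q-[50,50]).astype(int);print(x,y);c.append(cv2.resize(im["pixels"][y:y+100,x:x+100,::-1],(400,400),interpolation=cv2.INTER_CUBIC))
cv2.imwrite("pics/z7.png",np.hstack(c))
E
```

```text
t: 16.85
tool_pos: [0.6187, -0.0261, 0.1156]
tcp_rot: [[0.1, 0.995, -0.0], [0.995, -0.1, 0.0], [-0.0, -0.0, -1.0]]
wrist_force: [-0.2, -0.1, -3.1]
grip_width: 0.35
t: 17.15
tool_pos: [0.6184, -0.0246, 0.1156]
tcp_rot: [[0.101, 0.995, -0.0], [0.995, -0.101, 0.0], [0.0, -0.0, -1.0]]
wrist_force: [-0.1, -0.4, -3.0]
grip_width: 0.347
[ 0.6184 -0.0246  0.1156] 17.15
[263.5105 321.9551] [428.2842 277.0341]
213 271
378 227
```

View pics/z7.png

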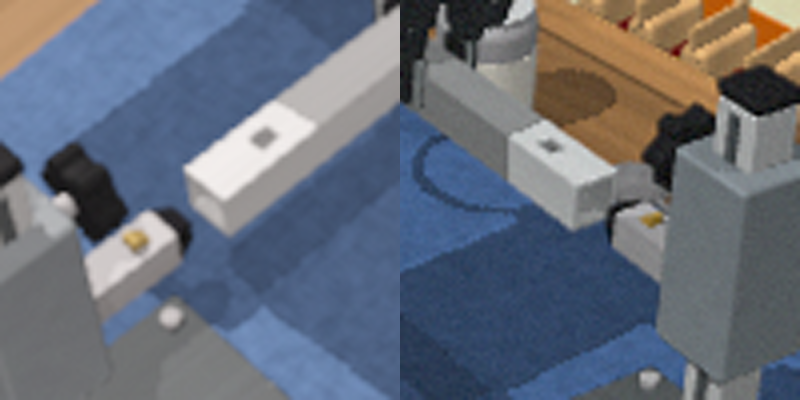

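Viewed 10. The tube mouth is just short of the nose. The hole is at scene (278.8,305.5) and side (415.5,263.5), the button at scene (246.8,331) and side (441,281.8). I'll triangulate both with the same cameras.

Run:
```python
from h import *
np.set_printoptions(precision=4,suppress=True)
s,d=load("s7"),load("d7")
P={}
for n,p,q in [("hole",(278.75,305.5),(415.5,263.5)),("btn",(246.75,331),(441,281.75)),("mTL",(259.75,314),(421.25,273.75)),("mTR",(270.5,320.25),(431.75,270))]:
    P[n],r=tri((s,*p),(d,*q));print(n,P[n],*r)
th=np.radians(84);ax=np.array([np.cos(th),np.sin(th),0]);ly=np.array([-np.sin(th),np.cos(th),0])
for k in ("hole","mTL","mTR"):
    v=P[k]-P["btn"];print(k,v@ax,v@ly,v[2])
v=P["hole"]-(P["mTL"]+P["mTR"])/2;print("tube yaw",np.degrees(np.arctan2(v[1],v[0])),"rise",v[2],np.linalg.norm(v))
```

```text
hole [ 0.6057 -0.1386  0.1724] [ 0.1 -0.3] [0.2 0.2]
btn [ 0.5979 -0.2277  0.1716] [ 0. -0.] [0. 0.]
mTL [ 0.587  -0.1776  0.1702] [ 0.2 -0.7] [0.5 0.5]
mTR [ 0.618  -0.1788  0.1708] [-0.1  0.3] [-0.2 -0.2]
hole 0.08943013953404774 0.001512850691758556 0.0008482927654864247
mTL 0.04875613486257281 0.016030983693871313 -0.0013501167438614292
mTR 0.05074113356127597 -0.014914942446598196 -0.0007690991126519386
tube yaw 85.37840481983841 rise 0.0019079006937431087 0.03973881792587544
```

```bash
python3 -m creep '[[-6,0,0,0],[-6,0,0,0],[-6,0,0,0],[-3,0,0,0],[-3,0,0,0],[0,0,0,0]]'
python3 -m creep '[[-3,0,0,0],[-3,0,0,0],[-3,0,0,0],[0,0,0,0]]'
python3 -c "
from bench import *
print(state()['wrist_force'],state()['wrist_torque'],state()['tool_pos'])"
```

```text
t: 17.85
tool_pos: [0.6162, -0.0494, 0.1157]
tcp_rot: [[0.103, 0.995, -0.0], [0.995, -0.103, -0.0], [-0.0, -0.0, -1.0]]
wrist_force: [0.0, -0.1, -3.3]
grip_width: 0.35
t: 18.25
tool_pos: [0.6153, -0.0583, 0.1157]
tcp_rot: [[0.103, 0.995, 0.0], [0.995, -0.103, -0.0], [-0.0, 0.0, -1.0]]
wrist_force: [-0.2, 0.6, -4.1]
grip_width: 0.345
[-0.18435464  0.55145545 -4.12637666] [-0.01233603 -0.02083806  0.0195798 ] [ 0.61525198 -0.05831947  0.11573585]
```

```bash
python3 -m creep '[[-3,0,0,0],[-3,0,0,0],[-3,0,0,0],[0,0,0,0]]'
python3 -m creep '[[-3,0,0,0],[-3,0,0,0],[-3,0,0,0],[-3,0,0,0],[0,0,0,0]]'
python3 -c "
from bench import *
print(state()['wrist_force'],state()['wrist_torque'],state()['tool_pos'])"
```

```text
t: 18.65
tool_pos: [0.6144, -0.0672, 0.116]
tcp_rot: [[0.103, 0.995, 0.0], [0.995, -0.103, -0.0], [-0.0, 0.0, -1.0]]
wrist_force: [0.6, 0.9, -0.7]
grip_width: 0.353
t: 19.15
tool_pos: [0.6132, -0.0793, 0.1159]
tcp_rot: [[0.103, 0.995, 0.0], [0.995, -0.103, -0.0], [-0.0, 0.0, -1.0]]
wrist_force: [0.3, -0.3, -0.0]
grip_width: 0.348
[ 0.29339731 -0.29968451 -0.04360504] [-0.42091765 -0.04242905  0.08562734] [ 0.61315843 -0.07932354  0.11585242]
```

```bash
python3 -m creep '[[-4,0,0,0],[-4,0,0,0],[-4,0,0,0],[-4,0,0,0],[-4,0,0,0],[-4,0,0,0],[-4,0,0,0],[0,0,0,0]]'
python3 -m creep '[[-2,0,0,0],[-2,0,0,0],[0,0,0,0]]'
python3 -m creep '[[-1,0,0,0],[-1,0,0,0],[0,0,0,0]]'
```

```text
t: 19.95
tool_pos: [0.6102, -0.1076, 0.1157]
tcp_rot: [[0.103, 0.995, 0.0], [0.995, -0.103, -0.001], [-0.001, 0.0, -1.0]]
wrist_force: [-0.1, -3.4, 1.1]
grip_width: 0.346
t: 20.25
tool_pos: [0.6096, -0.1109, 0.1153]
tcp_rot: [[0.103, 0.995, -0.001], [0.995, -0.103, 0.0], [0.0, -0.001, -1.0]]
wrist_force: [-0.1, -0.1, -3.2]
grip_width: 0.347
t: 20.55
tool_pos: [0.6095, -0.1127, 0.1155]
tcp_rot: [[0.103, 0.995, -0.0], [0.995, -0.103, 0.0], [0.0, -0.0, -1.0]]
wrist_force: [0.0, -0.3, -2.2]
grip_width: 0.348
```

```bash
python3 -m creep '[[-0.5,0,0,0],[-0.5,0,0,0],[0,0,0,0]]'
python3 - <<'E'
from h import *
a,b=snap("scene","s8"),snap("side","d8");print(state()["wrist_force"],state()["tool_pos"])
c=[cv2.resize(i["pixels"][y:y+100,x:x+100,::-1],(400,400),interpolation=cv2.INTER_CUBIC) for i,x,y in ((a,200,280),(b,385,220))]
cv2.imwrite("pics/z8.png",np.hstack(c))
E
```

```text
t: 20.85
tool_pos: [0.6096, -0.1128, 0.1157]
tcp_rot: [[0.102, 0.995, 0.0], [0.995, -0.102, 0.002], [0.002, -0.0, -1.0]]
wrist_force: [0.7, 7.9, -2.4]
grip_width: 0.348
[ 1.01977278  8.1961199  -2.36974619] [ 0.60957746 -0.11275215  0.11567796]
```

View pics/z8.png

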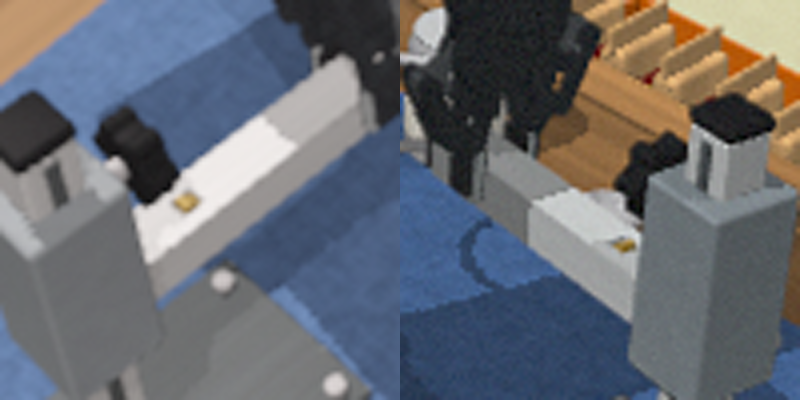

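Viewed 11. The brass button stands up in the hole in both views, the mouth is against the carriage, and the 8 N stop force confirms it. Now I'll ease off, release and withdraw.

```bash
python3 -m creep '[[0.5,0,0,0],[0.5,0,0,0],[0,0,0,0]]'
python3 -m creep '[[0,0,0,0],[0,0,0,0],[0,0,0,0],[0,0,0,0],[0,0,0,0],[0,0,0,0]]' 0
python3 -m creep '[[0,0,-10,0],[0,0,-20,0],[0,0,-30,0],[0,0,-30,0],[0,0,-30,0],[20,0,-30,0],[30,0,0,0],[30,0,0,0],[0,0,0,0],[0,0,0,0]]'
python3 -m creep '[[0,0,0,0],[0,0,0,0],[0,0,0,0],[0,0,0,0]]'
python3 - <<'E'
from h import *
a,b=snap("scene","s9"),snap("side","d9");print(state()["wrist_force"],state()["t"])
c=[cv2.resize(a["pixels"][200:440,100:420,::-1],(400,300)),cv2.resize(b["pixels"][200:320,340:500,::-1],(400,300),interpolation=cv2.INTER_CUBIC)]
cv2.imwrite("pics/z9.png",np.hstack(c))
E
```

```text
t: 21.25
tool_pos: [0.6096, -0.1128, 0.1158]
tcp_rot: [[0.103, 0.995, 0.0], [0.995, -0.103, -0.0], [-0.0, 0.0, -1.0]]
wrist_force: [-0.1, 0.6, -2.3]
grip_width: 0.351
t: 21.85
tool_pos: [0.6097, -0.1127, 0.1158]
tcp_rot: [[0.103, 0.995, 0.0], [0.995, -0.103, -0.0], [-0.0, 0.0, -1.0]]
wrist_force: [0.1, 0.5, -1.0]
grip_width: 0.998
t: 22.85
tool_pos: [0.6178, -0.0327, 0.2664]
tcp_rot: [[0.102, 0.995, 0.0], [0.995, -0.102, -0.0], [-0.0, 0.0, -1.0]]
wrist_force: [0.6, 0.2, 0.2]
grip_width: 1.0
t: 23.25
tool_pos: [0.6178, -0.0336, 0.2657]
tcp_rot: [[0.103, 0.995, -0.0], [0.995, -0.103, -0.0], [-0.0, -0.0, -1.0]]
wrist_force: [-0.1, 0.2, 0.1]
grip_width: 1.001
[-0.40464147 -0.20680685 -0.44058904] 23.35
```

View pics/z9.png

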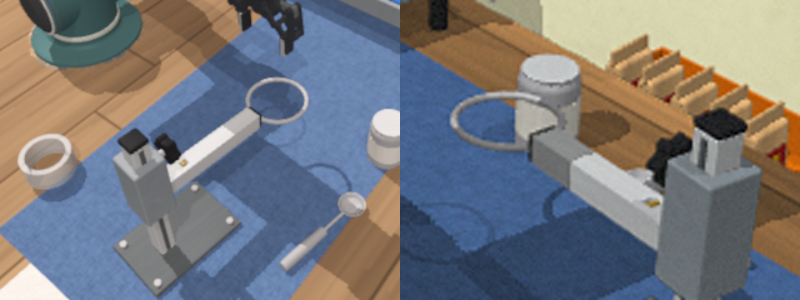

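Viewed 12. The arm hangs on the stub by itself with the button up through the hole. The tin, spoon and tape have not moved, and the gripper is clear. Handing in.

```bash
python3 -c "
from bench import *
print(hand_in())"
```

```text
the job is handed in; nothing more can be done
None
```

The hoop arm now hangs on the stand's stub by itself, pushed home with the button up through the latch hole. I handed the job in at about 23 s of the 56 s allowed; no verdict was reported.

- **Steps:** I gripped the arm by its open end and drew it about 275 mm straight out. I laid it flat on the bench, hole up, about 0.11 m clear of the conveyor, and let go. I then took it again 160 mm from the mouth, lined it up with the stub and slid it on until it met the carriage.
- **Last checks:**
  - The vertical force changed as the button was pressed in, then went back to its earlier value.
  - The push then met an 8 N stop at the carriage.
  - Both cameras showed the brass button in the hole before release, and the arm hanging about level after it.
  - By eye, the tin, spoon and tape had not moved.
  - With the hand withdrawn, the wrist force was about 0 N.
- **Failed or disagreed:**
  - The first grasp closed on nothing, above the tube. The real fingertips end about 37 mm short of the reported TCP; the images put it between 30 and 39 mm. I corrected for this and the second try held.
  - Estimates of the stub's direction ranged from 82° to 85°; I used 84°.
  - The scene and side cameras read 3–5 mm low in height at the stub.
- **Not measured:** I did not measure the final mouth position or sag in numbers after letting go, only judged them from the pictures.

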